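Set the turned pieces back beside their templates

TASK

The three turned pieces have been put on one another's boards: swap them round so that each stands upright in the middle of the round cork spot on the board whose flat template shows its own outline. Park one piece, upright and let go, on the bare board to make room on the way. Knock none of them over, and leave the wax tin, the brush and the gouge where they are.

Things in the scene. Friction and masses are not known exactly. Their poses are not given: they have to be found in the camera images.
- column: Loose turned waisted column of pale wood, 105 mm tall, 0.11 kg: foot 56 mm across (lowest 12 mm), waist narrowing to 32 mm at 45 mm up, flaring to a straight round cap 50 mm across from 80 mm to the flat top. Origin: centre of the underside; z up along its axis. At the start it stands upright on a board that is not its own.
- box: Loose turned round box of pale wood with its lid fixed on, one solid piece, 74 mm tall, 0.13 kg: body 58 mm across up to 44 mm, a darker groove, lid 58 mm across to 53 mm, on it a small knob 20 mm across. Origin: centre of the underside; z up along its axis. At the start it stands upright on a board that is not its own.
- doll: Loose turned doll blank of pale wood, 105 mm tall, 0.11 kg: straight round body 46 mm across from the foot to 60 mm up, shoulders, narrow neck, ball head 38 mm across centred 86 mm up. Origin: centre of the underside; z up along its axis. At the start it stands upright on a board that is not its own.
- column_board: Place of the column. Fixed plywood board, 12 mm thick, 106 mm wide (y), x from -50 to +170 mm. Origin: on its underside, below the middle of the round cork spot (76 mm across, flush with the top at z = 12 mm). Beyond the spot (+x), foot towards the spot, lies a flat dark-wood template 4 mm thick, the side outline of the column, waisted in its middle, 105 mm long.
- box_board: Place of the box. Fixed plywood board, 12 mm thick, 106 mm wide (y), x from -50 to +170 mm. Origin: on its underside, below the middle of the round cork spot (76 mm across, flush with the top at z = 12 mm). Beyond the spot (+x), foot towards the spot, lies a flat dark-wood template 4 mm thick, the side outline of the box, broad with a small knob at the far end, 73 mm long.
- doll_board: Place of the doll. Fixed plywood board, 12 mm thick, 106 mm wide (y), x from -50 to +170 mm. Origin: on its underside, below the middle of the round cork spot (76 mm across, flush with the top at z = 12 mm). Beyond the spot (+x), foot towards the spot, lies a flat dark-wood template 4 mm thick, the side outline of the doll, a straight body with a round head, 105 mm long.
- bare_board: Fixed plain plywood board without spot or template, 120 x 120 mm, 12 mm thick, empty at the start. Origin: centre of its underside; top at z = 12 mm.
- wax_tin: Bystander: closed round tin standing upright, 70 mm across, 50 mm tall. Origin: centre of its underside.
- brush: Bystander: brush lying on the bench along its x axis, handle to -x. Origin: on its underside, near the middle.
- gouge: Bystander: turning gouge lying on the bench beyond the boards, 385 mm long, 32 mm high, dark wooden handle towards its -x, steel blade towards its +x. Origin: on its underside, where the handle meets the blade's ferrule.
Mind the look-alikes: they are no part of the job. What is shaped like the doll_board but grey is not meant. What is shaped like the box but black is not meant.

How it is judged:
On the way:
1. one of the pieces stands upright and released on the bare board (((horizontal distance between column and bare_board below 0.065 m and z of column in the frame of bare_board between 0.008 and 0.017 m and angle between column's own z axis and vertical below 0.12 rad and linear speed of column below 0.02 m/s and angular speed of column below 0.3 rad/s and contact force between column and the fingers below 0.1 N) or (horizontal distance between box and bare_board below 0.065 m and z of box in the frame of bare_board between 0.008 and 0.017 m and angle between box's own z axis and vertical below 0.12 rad and linear speed of box below 0.02 m/s and angular speed of box below 0.3 rad/s and contact force between box and the fingers below 0.1 N) or (horizontal distance between doll and bare_board below 0.065 m and z of doll in the frame of bare_board between 0.008 and 0.017 m and angle between doll's own z axis and vertical below 0.12 rad and linear speed of doll below 0.02 m/s and angular speed of doll below 0.3 rad/s and contact force between doll and the fingers below 0.1 N))), for 0.2 s.
At the end, for the whole second after the job is handed in: The column, the box and the doll each stand upright (within 0.12 rad) on the top of their own board, axis within 15 mm of the middle of its cork spot, released and at rest (horizontal distance between column and column_board below 0.015 m and z of column in the frame of column_board between 0.008 and 0.017 m and angle between each of column, box, doll's own z axis and vertical below 0.12 rad and linear speed of each of column, box, doll below 0.02 m/s and angular speed of each of column, box, doll below 0.3 rad/s and contact force between each of column, box, doll and the fingers below 0.1 N and horizontal distance between box and box_board below 0.015 m and z of box in the frame of box_board between 0.008 and 0.017 m and horizontal distance between doll and doll_board below 0.015 m and z of doll in the frame of doll_board between 0.008 and 0.017 m); the robot touches nothing.
It fails at once if a piece is knocked over (leans more than 0.6 rad) (angle between any of column, box, doll's own z axis and vertical above 0.6 rad).
It fails at once if the wax tin, the brush or the gouge is moved by more than 20 mm (distance of any of wax_tin, brush, gouge from where it was at the start of the episode above 0.02 m).
It also fails if it takes over 122 s, if anything falls off the work surface, if the arm or the gripper's body presses on something with over 40 N, if the wrist force passes 120 N, or if a joint passes its speed limit or range.

ROBOT

A 7-joint arm with a two-finger parallel gripper is mounted at the origin on the work surface. World frame = base frame: x ahead of the robot, y to its left, z up, the work surface at z = 0. Lengths are in m, angles in rad, forces in N, time in s.
With the tool pointing down it reaches from about 0.4 to 0.9 m from the base axis. Payload 5.6 kg.
Tool frame: the origin (TCP) lies midway between the tips of the shut fingers; the grasp point (between the pads) lies 19 mm behind it; z points along the fingers, y is the line along which they close (so a half turn about z gives the same grasp; the last joint's range is limited). The gripper opens to 92 mm and grips with 3 to 60 N. Pads are 20 mm wide; open, the fingers measure 128 mm over their backs; the gripper's body (75 mm by 189 mm) begins 69 mm behind the grasp point.
Start: joints at [1.127, 0.468, -0.012, 1.603, 0.006, 1.071, -0.056], TCP at [0.254, -0.599, 0.215] pointing down, gripper open.
Joint ranges: [-2.53, 2.53], [-0.31, 2.02], [-1.57, 1.55], [0.28, 2.44], [-1.29, 4.43], [0.15, 1.84], [-2.92, 2.92]. Speed limits (rad/s): [2.57, 2.57, 3.14, 3.14, 3.14, 3.14, 3.14].

INTERFACE

Orientations are given as [roll, pitch, yaw] about the fixed x, y, z axes, in that order (R = Rz(yaw) Ry(pitch) Rx(roll)).
In Python, from workcell import env gives the robot as it stands.
- The arm moves only by the tool carry_out, never from a script. Its argument "steps" is a list of rows, each a list of 3 entries, a list of its own where there are three numbers: the shift along the world's x, y, z in units of 0.02 m (1.0 is 0.02 m), then the turn, a rotation vector about the world's x, y, z in units of 0.1 rad (1.0 is 0.1 rad), then the closure, from -1 (fully open) to 1 (shut). A call has 1 to 10 rows; each row shifts and turns the commanded pose from where the row before left it; what a row does not reach is not made up. A row lasts 1/10 s, in which the tool goes at most 50 mm and 8.59 degrees, less where a joint would pass 70% of its speed; a pose out of reach is approached as far as the arm can. A call with a number of a shift or a turn outside -1 to 1 is refused whole. A call with a gripper value outside its range is refused whole. The fingers move at their own pace and stop on an object; "force" is the grip in N (left out, the last holds). Time passes only in rows, so rows that do not move let the fingers close. It gives the time, the measured TCP pose, the force, the opening and the grip force at its end, in the units of the state.
- env.sense(): the state, without advancing time (a new reading comes with each control period).
- env.capture(name): name is "scene" or "top"; returns (picture, depth): 400x640x3 uint8, blue, green, red; 400x640 float32, m along the optical axis (not along the pixel's ray), 0 where there is no reading.
- env.get_calibration(name): a dict with "intrinsics" (3x3 intrinsics, pixels), "k1" (the pictures are not rectified: a ray, as slopes to the right and down, at radius r is drawn at 1 + k1 r^2 times it, then the intrinsics apply), "T" (4x4, takes a point from camera to world coordinates). Camera axes: x right, y down, z forward; pixel columns grow to the right and rows downward; lengths in m; the calibration is good to about 2 mm. A picture is of the moment at which its call begins. get_calibration takes no time and is no camera call.
- env.job_done(): hands the job in; it is judged then, once.
Trained networks look in the newest picture that a camera, given by its name, has taken for a name from the list of things; names that differ only in an ending like _2 or _b are one class to them, and where a whole thing is asked for, a point or a joint stands for the part that bears it (a point fixed in the world has none). Each returns a list of dicts, best first, with "score" (0 to 1); they miss things now and then, are a little off and sometimes report something else, mostly with a low value. They report only what shows in the picture. A call takes as long as a camera call. They do not tell look-alikes from the thing itself.
- env.boxes_of(camera, label): "position" ([x, y, z] in m, in world coordinates, good to about 4 mm: the middle of the surface that is visible of it).
The state is a dict: "time_s": time; "q": joint angles; "joint_velocities": joint speeds; "joint_torque": joint torques, N m; "position": TCP position; "tcp_rot": TCP orientation; "contact_force": force on the tool from outside, world axes, zero at the start; "ft_torque": the same for the moment, N m; "finger_gap": finger opening in m; "finger_force": force on a finger pad.
Only numpy, scipy, OpenCV 4.12 (cv2) and the standard library are available. Lean on these libraries where they do the work, as an engineer would, in place of code of your own. Each camera call takes 0.05 s, during which the arm holds its last target. There are 200 camera calls.

## Working session

There is one attempt and no reset: what is moved stays moved. The work goes in short steps, Python scripts to look and compute and a tool call to move; the robot and the scene stay as the last step left them, time stands still between calls to the robot, and variables do not carry over. Pictures are saved under pics/ and viewed, at most 14 in all, crops included, and the job is handed in when it is done.

Besides the shell and the picture viewer there is one more tool, called after ">>>" as name([rows], argument=value, ...), one row to a line, values as JSON. carry_out: Moves the arm, as the interface text tells. Shifts and turns lie within -1 to 1; 1 stands for 0.02 m of shift or 0.1 rad of turn. Its arguments: {"type":"object","properties":{"steps":{"type":"array"},"force":{"type":"number"}},"required":["steps"]}

```bash
mkdir -p pics; ls; python3 - <<'E'
from workcell import env
import cv2,numpy as np
for n in("scene","top"):
    p,d=env.capture(n); cv2.imwrite(f"pics/{n}0.png",p); np.save(f"{n}_d.npy",d)
    c=env.get_calibration(n); print(n,c["k1"],np.round(c["T"],3).tolist(),c["intrinsics"])
    for l in ["column","box","doll","column_board","box_board","doll_board","bare_board","wax_tin","brush","gouge"]:
        print(l,[(np.round(b["position"],3).tolist(),round(b["score"],2)) for b in env.boxes_of(n,l)[:4]])
print(env.sense())
E
```

```text
pics
scene -0.02596262318158025 [[-0.16, 0.591, -0.791, 1.383], [0.987, 0.098, -0.126, 0.136], [0.003, -0.801, -0.599, 0.721], [0.0, 0.0, 0.0, 1.0]] [[364.72329499   0.         322.9514876 ]
 [  0.         364.72329499 203.29609537]
 [  0.           0.           1.        ]]
column [([0.487, 0.104, 0.077], 0.83)]
box [([0.358, -0.042, 0.038], 0.8), ([0.483, -0.101, 0.052], 0.6)]
doll [([0.468, -0.284, 0.062], 0.85)]
column_board [([0.542, -0.282, 0.009], 0.66), ([0.505, 0.424, 0.042], 0.48)]
box_board [([0.794, -0.145, 0.017], 0.7), ([0.558, 0.084, 0.01], 0.58)]
doll_board [([0.553, -0.092, 0.011], 0.84), ([0.245, -0.278, 0.014], 0.75), ([0.795, -0.147, 0.016], 0.63)]
bare_board []
wax_tin [([0.508, 0.426, 0.042], 0.7), ([0.484, -0.102, 0.053], 0.58)]
brush [([0.543, -0.452, 0.02], 0.85)]
gouge [([0.797, -0.146, 0.021], 0.82)]
top -0.11982423988854272 [[-0.026, -0.986, 0.165, 0.287], [-1.0, 0.027, 0.004, -0.011], [-0.008, -0.165, -0.986, 1.208], [0.0, 0.0, 0.0, 1.0]] [[463.66007941   0.         321.90347533]
 [  0.         463.66007941 201.99515117]
 [  0.           0.           1.  
[... 586 characters left out ...]
6749814, -0.01162378,  1.60271702,  0.00601632,
        1.07142035, -0.05629843]), 'joint_velocities': array([ 3.69296493e-04, -1.29193367e-03,  1.97597664e-03,  2.58625254e-04,
        9.58136543e-06,  6.04205817e-04,  8.14325193e-04]), 'joint_torque': array([-5.30228008e-04, -5.20420647e+01, -1.30094471e-02, -2.44059062e+01,
       -5.67393168e-02,  1.11914473e-02,  2.45574824e-05]), 'position': array([ 0.2535944 , -0.5984794 ,  0.21458652]), 'tcp_rot': array([-3.14158691e+00,  4.37680222e-05,  4.00807646e-01]), 'contact_force': array([-0.27213796, -0.6254466 ,  0.01942771]), 'ft_torque': array([-0.00959407, -0.00128339,  0.03117751]), 'finger_force': 0.0, 'finger_gap': 0.0918232620963828}
```

View pics/scene0.png

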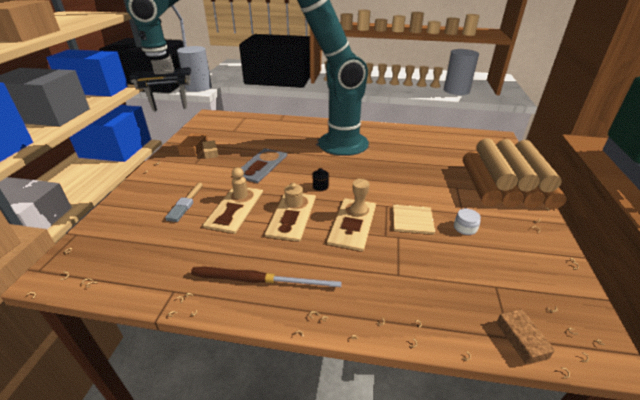

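View pics/top0.png

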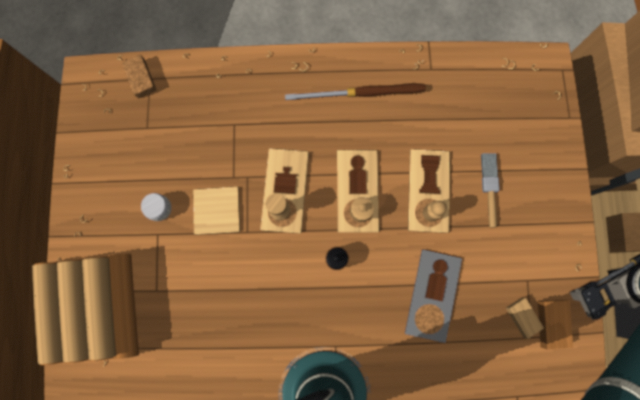

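The top picture shows three pale boards. At (285,190) is the box_board with the column standing on it at (278,208). At (357,190) is the doll_board with the box on it at (360,210), and at (430,190) the column_board with the doll on it at (433,210). The bare board is at (216,210). The two look-alikes are the black box (337,258) and the grey doll board (435,295); I rule them out by colour. Next I measure positions and make the crop that confirms this.

```bash
cat > h.py <<'E'
from workcell import env
import cv2,numpy as np
from scipy.optimize import least_squares
def cloud(n):
    p,d=env.capture(n); c=env.get_calibration(n); K=c["intrinsics"]
    v,u=np.mgrid[:400,:640].astype(float)
    uv=np.stack([u.ravel(),v.ravel()],1)[:,None]
    s=cv2.undistortPoints(uv,K,np.array([c["k1"],0,0,0,0.]))[:,0]
    z=d.ravel(); P=np.c_[s*z[:,None],z,np.ones_like(z)]@c["T"].T
    W=P[:,:3].reshape(400,640,3); W[d==0]=np.nan
    return p,W
def near(W,x,y,r,z0,z1):
    Q=W.reshape(-1,3); Q=Q[~np.isnan(Q[:,0])]
    return Q[(np.hypot(Q[:,0]-x,Q[:,1]-y)<r)&(Q[:,2]>z0)&(Q[:,2]<z1)]
def circ(Q,R):  # centre of disc, points on it
    (c,r)=cv2.minEnclosingCircle(Q[:,:2].astype(np.float32)); return np.round([*c,r,Q[:,2].mean(),len(Q)],4)
def sph(Q,R):
    f=lambda c:np.linalg.norm(Q-c,axis=1)-R
    return np.round(least_squares(f,Q.mean(0)-[0,0,R/2],loss="soft_l1",f_scale=.002).x,4)
def surf(fn,Q,x0): return least_squares(fn,x0,loss="soft_l1",f_scale=.002).x
E
python3 - <<'E'
from h import *
p,W=cloud("top")
cv2.imwrite("pics/crop.png",cv2.resize(p[130:350,180:520],None,fx=2.2,fy=2.2,interpolation=3))
g=cv2.cvtColor(p,cv2.COLOR_BGR2HSV)
for n,(x,y,rx) in dict(boxb=(.53,.085,.13),dollb=(.53,-.095,.13),colb=(.53,-.285,.13),bare=(.47,.27,.1)).items():
    m=(W[...,2]>.006)&(W[...,2]<.021)&(np.abs(W[...,0]-x)<rx+.02)&(np.abs(W[...,1]-y)<.085)
    Q=W[m]; r=cv2.minAreaRect(Q[:,:2].astype(np.float32)); b=cv2.boxPoints(r)
    e=b-np.roll(b,-1,0); e=e[np.argmax(np.hypot(*e.T))]; e=e*np.sign(e[0]) if abs(e[0])>abs(e[1]) else e
    e/=np.hypot(*e); print(n,np.round(r[0],4),np.round(r[1],3),"yaw",np.arctan2(e[1],e[0]).round(3),"spot",np.round(np.array(r[0])-.06*e,4),"z",np.median(Q[:,2]).round(4))
for cam in("top","scene"):
    if cam=="scene": p,W=cloud(cam)
    print(cam,"column",circ(near(W,.466,.101,.05,.109,.125),.025))
    Q=near(W,.443,-.285,.05,.085,.125);print("doll",sph(Q,.019),len(Q))
    print("box knob",circ(near(W,.459,-.1,.03,.08,.095),.01),"lid",circ(near(W,.459,-.1,.045,.058,.09),.029))
E
```

```text
boxb [0.5362 0.0752] [0.139 0.289] yaw -0.089 spot [0.4764 0.0806] z 0.0117
dollb [ 0.5271 -0.0826] [0.144 0.29 ] yaw -0.001 spot [ 0.4671 -0.0825] z 0.0118
colb [ 0.5274 -0.2862] [0.291 0.16 ] yaw 0.036 spot [ 0.4674 -0.2884] z 0.0119
bare [0.4811 0.2785] [0.153 0.215] yaw -0.176 spot [0.422 0.289] z 0.0112
top column [4.701e-01 1.049e-01 2.440e-02 1.162e-01 3.160e+02]
doll [ 0.4519 -0.2907  0.0969] 175
box knob [ 4.617e-01 -1.052e-01  9.800e-03  8.390e-02  4.700e+01] lid [ 4.625e-01 -1.055e-01  2.910e-02  6.850e-02  4.110e+02]
scene column [4.693e-01 1.039e-01 2.690e-02 1.163e-01 1.620e+02]
doll [ 0.4472 -0.2906  0.0996] 110
box knob [ 4.616e-01 -1.074e-01  8.600e-03  8.490e-02  2.100e+01] lid [ 4.633e-01 -1.072e-01  2.900e-02  6.940e-02  1.820e+02]
```

View pics/crop.png

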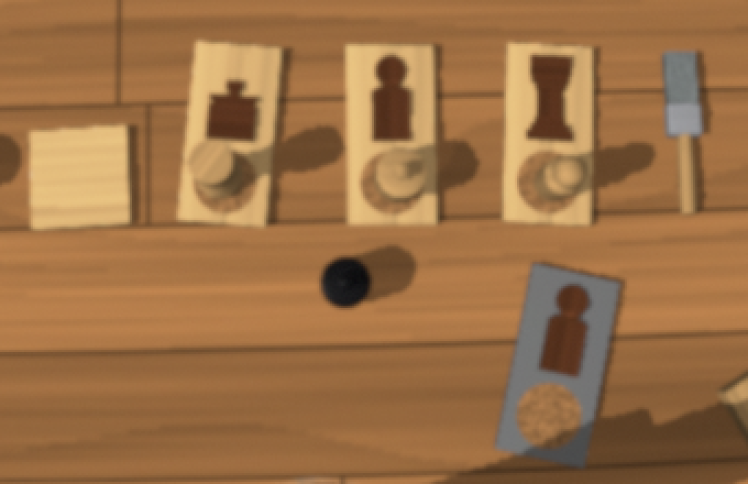

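The crop confirms the identities. From left to right: bare board, box template under the column, doll template under the box, waisted template under the doll. The black box at (346,282) and the grey board at (560,365) are decoys. The board poses came out noisy, so I refine them by colour and by hand-picked corners on the plane z = 12 mm.

```bash
cat >> h.py <<'E'
def plane(n,uv,z):
    c=env.get_calibration(n);T=c["T"]
    s=cv2.undistortPoints(np.asarray(uv,float)[:,None],c["intrinsics"],np.array([c["k1"],0,0,0,0.]))[:,0]
    r=np.c_[s,np.ones(len(s))]@T[:3,:3].T
    return (T[:3,3]+r*((z-T[2,3])/r[:,2])[:,None])[:,:2]
E
python3 - <<'E'
from h import *
p,W=cloud("top")
C=dict(boxb=[(195,41),(284,48),(267,226),(178,220)],dollb=[(345,44),(437,44),(438,224),(346,224)],colb=[(507,42),(596,46),(594,224),(503,223)],bare=[(29,129),(129,124),(131,224),(31,229)])
hsv=cv2.cvtColor(p,cv2.COLOR_BGR2HSV)
print("board",hsv[210,216],"wood",hsv[245,216],hsv[140,330])
for n,c in C.items():
    a=np.array(c)/2.2+[180,130]-.27
    w=plane("top",a,.012); L=.06*((w[0]+w[1])/2-(w[2]+w[3])/2)/.22
    print(n,"hand",w.mean(0).round(4),"spot",(w.mean(0)-L).round(4),"size",np.linalg.norm(w[0]-w[3]).round(3),np.linalg.norm(w[0]-w[1]).round(3))
    x0,y0=a.min(0).astype(int)-5;x1,y1=a.max(0).astype(int)+6
    sub=p[y0:y1,x0:x1].astype(int)
    m=((sub[...,1]>150)).astype(np.uint8)
    m=cv2.morphologyEx(m,cv2.MORPH_OPEN,np.ones((3,3)))
    k,lab,st,_=cv2.connectedComponentsWithStats(m); i=1+np.argmax(st[1:,4])
    v,u=np.nonzero(lab==i); w=plane("top",np.c_[u+x0,v+y0],.012)
    r=cv2.minAreaRect(w.astype(np.float32)); b=cv2.boxPoints(r); b=b[np.argsort(b[:,0])]
    e=(b[2:].mean(0)-b[:2].mean(0)); e/=np.hypot(*e)
    print("  colour",np.round(r[0],4),np.round(r[1],3),"spot",np.round(r[0]-.06*e,4),"yaw",np.arctan2(e[1],e[0]).round(3))
# cork spots seen in scene + gouge/brush reference
E
```

```text
board [ 19 115 227] wood [ 14 151 181] [ 14 151 144]
boxb hand [0.5223 0.0906] spot [0.4631 0.0969] size 0.219 0.109
  colour [0.5228 0.0938] [0.104 0.217] spot [0.4632 0.1004] yaw -0.111
dollb hand [ 0.5167 -0.1013] spot [ 0.457  -0.0992] size 0.219 0.112
  colour [ 0.517  -0.0988] [0.104 0.217] spot [ 0.457 -0.097] yaw -0.03
colb hand [ 0.5119 -0.2921] spot [ 0.4521 -0.2872] size 0.221 0.11
  colour [ 0.512  -0.2882] [0.105 0.217] spot [ 0.4521 -0.2837] yaw -0.075
bare hand [0.4743 0.2727] spot [0.4413 0.2717] size 0.121 0.122
  colour [0.4747 0.2747] [0.119 0.119] spot [0.4147 0.2721] yaw 0.042
```

>>> carry_out([
  [[0.6, 0.96, 0], [0, 0, 0.73], -1],
  [[0.6, 0.96, 0], [0, 0, 0.73], -1],
  [[0.6, 0.96, 0], [0, 0, 0.73], -1],
  [[0.6, 0.96, 0], [0, 0, 0.73], -1],
  [[0.6, 0.96, 0], [0, 0, 0.73], -1],
  [[0.6, 0.96, 0], [0, 0, 0.73], -1],
  [[0.6, 0.96, 0], [0, 0, 0.73], -1],
  [[0.6, 0.96, 0], [0, 0, 0.73], -1],
], force=15)

```text
time_s: 2.05
position: [0.3504, -0.4436, 0.2147]
tcp_rot: [3.141, 0.0, 0.99]
contact_force: [0.4, -0.4, 0.1]
finger_gap: 0.092
finger_force: 0.0
```

>>> carry_out([
  [[0.63, 0.96, 0], [0, 0, 0.73], -1],
  [[0.63, 0.96, 0], [0, 0, 0.73], -1],
  [[0.63, 0.96, 0], [0, 0, 0.73], -1],
  [[0.63, 0.96, 0], [0, 0, 0.73], -1],
  [[0.63, 0.96, 0], [0, 0, 0.73], -1],
  [[0.63, 0.96, 0], [0, 0, 0.73], -1],
  [[0.63, 0.96, 0], [0, 0, 0.73], -1],
  [[0.63, 0.96, 0], [0, 0, 0.73], -1],
  [[0, 0, 0], [0, 0, 0], -1],
  [[0, 0, 0], [0, 0, 0], -1],
])

```text
time_s: 3.05
position: [0.4506, -0.2911, 0.2145]
tcp_rot: [-3.141, 0.0, 1.57]
contact_force: [-0.0, -1.0, 0.1]
finger_gap: 0.0918
finger_force: 0.0
```

>>> carry_out([
  [[0, 0, -1], [0, 0, 0], -1],
  [[0, 0, -1], [0, 0, 0], -1],
  [[0, 0, -1], [0, 0, 0], -1],
  [[0, 0, -1], [0, 0, 0], -1],
  [[0, 0, -1], [0, 0, 0], -1],
  [[0, 0, -1], [0, 0, 0], -1],
  [[0, 0, -1], [0, 0, 0], -1],
  [[0, 0, -1], [0, 0, 0], -1],
  [[0, 0, -0.8], [0, 0, 0], -1],
  [[0, 0, 0], [0, 0, 0], -1],
])

```text
time_s: 4.05
position: [0.4481, -0.2918, 0.0365]
tcp_rot: [-3.137, -0.001, 1.567]
contact_force: [0.3, -0.3, -0.4]
finger_gap: 0.0918
finger_force: 0.0
```

>>> carry_out([
  [[0, 0, 0], [0, 0, 0], 0.0],
  [[0, 0, 0], [0, 0, 0], 0.1],
  [[0, 0, 0], [0, 0, 0], 0.2],
  [[0, 0, 0], [0, 0, 0], 0.5],
  [[0, 0, 0], [0, 0, 0], 1],
  [[0, 0, 0], [0, 0, 0], 1],
  [[0, 0, 0], [0, 0, 0], 1],
  [[0, 0, 0], [0, 0, 0], 1],
])

```text
time_s: 4.85
position: [0.4504, -0.2914, 0.0388]
tcp_rot: [3.142, 0.0, 1.569]
contact_force: [-0.5, -0.0, 2.7]
finger_gap: 0.045
finger_force: 15.0
```

>>> carry_out([
  [[0, 0, 0.5], [0, 0, 0], 1],
  [[0, 0, 1], [0, 0, 0], 1],
  [[0, 0, 1], [0, 0, 0], 1],
  [[0, 0, 1], [0, 0, 0], 1],
  [[0, 0, 1], [0, 0, 0], 1],
  [[0, 0, 1], [0, 0, 0], 1],
  [[0, 0, 1], [0, 0, 0], 1],
  [[0, 0.5, 0.5], [0, 0, 0], 1],
  [[0, 1, 0], [0, 0, 0], 1],
  [[0, 1, 0], [0, 0, 0], 1],
])

```text
time_s: 5.85
position: [0.4501, -0.2401, 0.1788]
tcp_rot: [3.141, -0.0, 1.568]
contact_force: [-0.7, 1.1, -1.3]
finger_gap: 0.0453
finger_force: 15.0
```

>>> carry_out([
  [[0, 1, 0], [0, 0, 0], 1],
  [[0, 1, 0], [0, 0, 0], 1],
  [[0, 1, 0], [0, 0, 0], 1],
  [[0, 1, 0], [0, 0, 0], 1],
  [[0, 1, 0], [0, 0, 0], 1],
  [[0, 1, 0], [0, 0, 0], 1],
  [[0, 1, 0], [0, 0, 0], 1],
  [[0, 1, 0], [0, 0, 0], 1],
  [[0, 1, 0], [0, 0, 0], 1],
  [[0, 1, 0], [0, 0, 0], 1],
])

```text
time_s: 6.85
position: [0.4495, -0.0398, 0.1784]
tcp_rot: [-3.141, -0.0, 1.569]
contact_force: [0.1, -0.2, -1.7]
finger_gap: 0.0455
finger_force: 15.0
```

>>> carry_out([
  [[0.1, 1, 0], [0, 0, 0], 1],
  [[0.1, 1, 0], [0, 0, 0], 1],
  [[0.1, 1, 0], [0, 0, 0], 1],
  [[0.1, 1, 0], [0, 0, 0], 1],
  [[0.1, 1, 0], [0, 0, 0], 1],
  [[0.1, 1, 0], [0, 0, 0], 1],
  [[0.1, 1, 0], [0, 0, 0], 1],
  [[0.1, 1, 0], [0, 0, 0], 1],
  [[0.1, 1, 0], [0, 0, 0], 1],
  [[0.1, 1, 0], [0, 0, 0], 1],
])

```text
time_s: 7.85
position: [0.4693, 0.1599, 0.1784]
tcp_rot: [-3.141, 0.0, 1.569]
contact_force: [-0.5, -0.0, -1.0]
finger_gap: 0.0454
finger_force: 15.0
```

>>> carry_out([
  [[0.2, 1, 0], [0, 0, 0], 1],
  [[0, 1, 0], [0, 0, 0], 1],
  [[0, 1, 0], [0, 0, 0], 1],
  [[0, 1, 0], [0, 0, 0], 1],
  [[0, 1, 0], [0, 0, 0], 1],
  [[0, 0.8, 0], [0, 0, 0], 1],
  [[0, 0, 0], [0, 0, 0], 1],
  [[0, 0, 0], [0, 0, 0], 1],
])

```text
time_s: 8.65
position: [0.4739, 0.2743, 0.1783]
tcp_rot: [-3.141, 0.001, 1.569]
contact_force: [0.3, -1.0, -1.6]
finger_gap: 0.0453
finger_force: 15.0
```

>>> carry_out([
  [[0, 0, -1], [0, 0, 0], 1],
  [[0, 0, -1], [0, 0, 0], 1],
  [[0, 0, -1], [0, 0, 0], 1],
  [[0, 0, -1], [0, 0, 0], 1],
  [[0, 0, -1], [0, 0, 0], 1],
  [[0, 0, -1], [0, 0, 0], 1],
  [[0, 0, -0.5], [0, 0, 0], 1],
  [[0, 0, -0.25], [0, 0, 0], 1],
  [[0, 0, -0.2], [0, 0, 0], 1],
  [[0, 0, 0], [0, 0, 0], 1],
])

```text
time_s: 9.65
position: [0.4746, 0.2746, 0.0398]
tcp_rot: [3.141, 0.0, 1.568]
contact_force: [-0.6, 0.6, -0.8]
finger_gap: 0.0454
finger_force: 15.0
```

>>> carry_out([
  [[0, 0, 0], [0, 0, 0], 1],
  [[0, 0, 0], [0, 0, 0], -0.1],
  [[0, 0, 0], [0, 0, 0], -0.3],
  [[0, 0, 0], [0, 0, 0], -1],
  [[0, 0, 0], [0, 0, 0], -1],
  [[0, 0, 0], [0, 0, 0], -1],
  [[0, 0, 0], [0, 0, 0], -1],
  [[0, 0, 0], [0, 0, 0], -1],
  [[0, 0, 0], [0, 0, 0], -1],
])

```text
time_s: 10.55
position: [0.4743, 0.2747, 0.0396]
tcp_rot: [3.142, 0.0, 1.569]
contact_force: [-0.4, -0.3, 0.4]
finger_gap: 0.0921
finger_force: 0.0
```

>>> carry_out([
  [[0, 0, 0.5], [0, 0, 0], -1],
  [[0, 0, 1], [0, 0, 0], -1],
  [[0, 0, 1], [0, 0, 0], -1],
  [[0, 0, 1], [0, 0, 0], -1],
  [[0, 0, 1], [0, 0, 0], -1],
  [[0, 0, 1], [0, 0, 0], -1],
  [[0, 0, 1], [0, 0, 0], -1],
  [[0, 0, 1], [0, 0, 0], -1],
  [[0, 0, 0], [0, 0, 0], -1],
])

```text
time_s: 11.45
position: [0.4757, 0.2759, 0.1928]
tcp_rot: [3.136, -0.002, 1.569]
contact_force: [-0.4, 0.5, 0.7]
finger_gap: 0.0922
finger_force: 0.0
```

```bash
python3 - <<'E'
from h import *
p,W=cloud("scene");cv2.imwrite("pics/s1.png",p[120:320,120:560].repeat(2,0)[:, :].repeat(1,1) if 0 else cv2.resize(p[100:300,150:550],None,fx=2,fy=2))
print("column",circ(near(W,.47,.104,.05,.109,.125),.025))
Q=near(W,.4745,.2746,.05,.085,.125);print("doll",sph(Q,.019),len(Q))
print(env.sense()["position"])
E
```

```text
column [4.698e-01 1.031e-01 2.630e-02 1.164e-01 1.600e+02]
doll [0.4734 0.2738 0.0985] 132
[0.47499392 0.27514263 0.19109427]
```

View pics/s1.png

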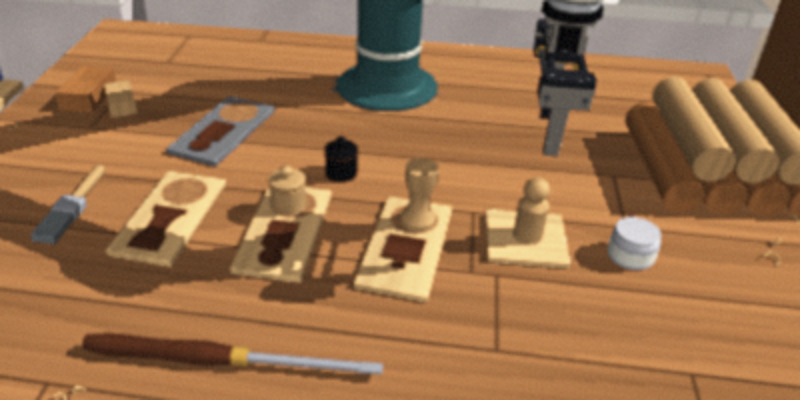

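The doll stands upright on the bare board at (535,215), and the cork spot on the column_board at (185,190) is free. Next is the column.

>>> carry_out([
  [[0, -1, 0], [0, 0, 0], -1],
  [[0, -1, 0], [0, 0, 0], -1],
  [[0, -1, 0], [0, 0, 0], -1],
  [[0, -1, 0], [0, 0, 0], -1],
  [[0, -1, 0], [0, 0, 0], -1],
  [[0, -1, 0], [0, 0, 0], -1],
  [[-0.1, -1, 0], [0, 0, 0], -1],
  [[-0.15, -1, 0], [0, 0, 0], -1],
  [[0, -0.55, 0], [0, 0, 0], -1],
  [[0, 0, 0], [0, 0, 0], -1],
])

```text
time_s: 12.5
position: [0.4691, 0.1021, 0.189]
tcp_rot: [-3.141, 0.001, 1.566]
contact_force: [-0.3, -0.3, 0.1]
finger_gap: 0.0919
finger_force: 0.0
```

>>> carry_out([
  [[0, 0, -1], [0, 0, 0], -1],
  [[0, 0, -1], [0, 0, 0], -1],
  [[0, 0, -1], [0, 0, 0], -1],
  [[0, 0, -1], [0, 0, 0], -1],
  [[0, 0, -0.75], [0, 0, 0], -1],
  [[0, 0, -0.5], [0, 0, 0], -1],
  [[0, 0, 0], [0, 0, 0], -1],
  [[0, 0, 0], [0, 0, 0], -1],
])

```text
time_s: 13.3
position: [0.4696, 0.1044, 0.0848]
tcp_rot: [3.141, -0.0, 1.569]
contact_force: [0.7, 0.0, 0.0]
finger_gap: 0.0926
finger_force: 0.0
```

>>> carry_out([
  [[0, 0, 0], [0, 0, 0], -0.2],
  [[0, 0, 0], [0, 0, 0], 0],
  [[0, 0, 0], [0, 0, 0], 0.1],
  [[0, 0, 0], [0, 0, 0], 0.5],
  [[0, 0, 0], [0, 0, 0], 1],
  [[0, 0, 0], [0, 0, 0], 1],
  [[0, 0, 0], [0, 0, 0], 1],
  [[0, 0, 0], [0, 0, 0], 1],
])

```text
time_s: 14.1
position: [0.4695, 0.1037, 0.0847]
tcp_rot: [3.141, 0.0, 1.569]
contact_force: [-0.4, 0.2, 2.3]
finger_gap: 0.0495
finger_force: 15.0
```

```bash
python3 - <<'E'
from h import *
p,W=cloud("top");cv2.imwrite("pics/t1.png",cv2.resize(p[130:300,180:520],None,fx=2.2,fy=2.2,interpolation=3))
u0,v0,u1,v1=405,145,458,238
a=p[v0:v1,u0:u1].astype(int)
# cork: duller than board, redness
hsv=cv2.cvtColor(p,cv2.COLOR_BGR2HSV)[v0:v1,u0:u1]
m=((hsv[...,2]<215)&(hsv[...,2]>110)).astype(np.uint8); m[:45]=0
m=cv2.morphologyEx(m,cv2.MORPH_OPEN,np.ones((7,7)))
k,l,st,ce=cv2.connectedComponentsWithStats(m); i=1+np.argmax(st[1:,4]); print(st[1:])
v,w=np.nonzero(l==i); c=plane("top",np.c_[w+u0,v+v0],.012).astype(np.float32); print("spot",c.mean(0),cv2.minEnclosingCircle(c))
print(env.sense()["position"])
E
```

```text
[[  0  45  53  48 901]
 [ 11  54  27  28 624]]
spot [ 0.43278995 -0.30235437] ((0.4495590329170227, -0.29193320870399475), 0.09451185166835785)
[0.46945293 0.10366594 0.0847148 ]
```

View pics/t1.png

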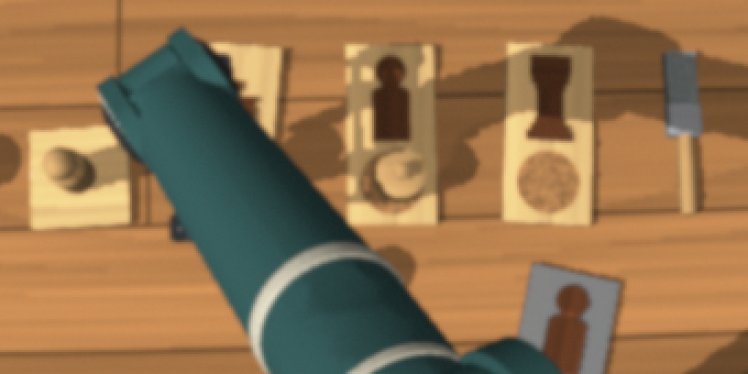

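The column is gripped. The cork spot of the column_board shows free at (549,181) in the crop, which is about (429.1,212.3) in the full picture.

```bash
python3 - <<'E'
from h import *
print(plane("top",[(429.1,212.2)],.012), plane("top",[(416,212),(443,212)],.012))
E
```

```text
[[ 0.45250612 -0.28612076]] [[ 0.45402578 -0.25156278]
 [ 0.45197155 -0.32302569]]
```

>>> carry_out([
  [[0, 0, 0.5], [0, 0, 0], 1],
  [[0, 0, 1], [0, 0, 0], 1],
  [[0, 0, 1], [0, 0, 0], 1],
  [[0, 0, 1], [0, 0, 0], 1],
  [[0, 0, 1], [0, 0, 0], 1],
  [[0, 0, 1], [0, 0, 0], 1],
  [[0, 0, 0.5], [0, 0, 0], 1],
  [[0, -1, 0], [0, 0, 0], 1],
  [[0, -1, 0], [0, 0, 0], 1],
  [[0, -1, 0], [0, 0, 0], 1],
])

```text
time_s: 15.15
position: [0.469, 0.0431, 0.2046]
tcp_rot: [-3.141, 0.0, 1.569]
contact_force: [0.3, -0.7, -0.5]
finger_gap: 0.0494
finger_force: 15.0
```

>>> carry_out([
  [[0, -1, 0], [0, 0, 0], 1],
  [[0, -1, 0], [0, 0, 0], 1],
  [[0, -1, 0], [0, 0, 0], 1],
  [[0, -1, 0], [0, 0, 0], 1],
  [[0, -1, 0], [0, 0, 0], 1],
  [[0, -1, 0], [0, 0, 0], 1],
  [[0, -1, 0], [0, 0, 0], 1],
  [[0, -1, 0], [0, 0, 0], 1],
  [[0, -1, 0], [0, 0, 0], 1],
  [[0, -1, 0], [0, 0, 0], 1],
])

```text
time_s: 16.15
position: [0.4689, -0.1569, 0.2044]
tcp_rot: [-3.141, -0.0, 1.569]
contact_force: [-0.6, 0.7, -1.4]
finger_gap: 0.05
finger_force: 15.0
```

>>> carry_out([
  [[-0.2, -1, 0], [0, 0, 0], 1],
  [[-0.2, -1, 0], [0, 0, 0], 1],
  [[-0.2, -1, 0], [0, 0, 0], 1],
  [[-0.2, -1, 0], [0, 0, 0], 1],
  [[0, -1, 0], [0, 0, 0], 1],
  [[0, -1, 0], [0, 0, 0], 1],
  [[0, -0.45, 0], [0, 0, 0], 1],
  [[0, 0, 0], [0, 0, 0], 1],
  [[0, 0, 0], [0, 0, 0], 1],
])

```text
time_s: 17.05
position: [0.4534, -0.2842, 0.2044]
tcp_rot: [-3.141, -0.001, 1.569]
contact_force: [0.3, 0.2, -0.7]
finger_gap: 0.0497
finger_force: 15.0
```

>>> carry_out([
  [[0, 0, -1], [0, 0, 0], 1],
  [[0, 0, -1], [0, 0, 0], 1],
  [[0, 0, -1], [0, 0, 0], 1],
  [[0, 0, -1], [0, 0, 0], 1],
  [[0, 0, -1], [0, 0, 0], 1],
  [[0, 0, -0.5], [0, 0, 0], 1],
  [[0, 0, -0.25], [0, 0, 0], 1],
  [[0, 0, -0.2], [0, 0, 0], 1],
  [[0, 0, 0], [0, 0, 0], 1],
  [[0, 0, 0], [0, 0, 0], 1],
])

```text
time_s: 18.05
position: [0.4538, -0.2855, 0.0862]
tcp_rot: [3.141, 0.001, 1.569]
contact_force: [0.6, -0.8, -1.1]
finger_gap: 0.0493
finger_force: 15.0
```

>>> carry_out([
  [[0, 0, -0.04], [0, 0, 0], 1],
  [[0, 0, 0], [0, 0, 0], 1],
  [[0, 0, 0], [0, 0, 0], -0.15],
  [[0, 0, 0], [0, 0, 0], -0.3],
  [[0, 0, 0], [0, 0, 0], -1],
  [[0, 0, 0], [0, 0, 0], -1],
  [[0, 0, 0], [0, 0, 0], -1],
  [[0, 0, 0], [0, 0, 0], -1],
])

```text
time_s: 18.85
position: [0.4534, -0.2853, 0.0848]
tcp_rot: [3.142, 0.0, 1.569]
contact_force: [0.0, -0.1, -0.3]
finger_gap: 0.0899
finger_force: 0.0
```

>>> carry_out([
  [[0, 0, 0.5], [0, 0, 0], -1],
  [[0, 0, 1], [0, 0, 0], -1],
  [[0, 0, 1], [0, 0, 0], -1],
  [[0, 0, 1], [0, 0, 0], -1],
  [[0, 0, 1], [0, 0, 0], -1],
  [[0, 0, 1], [0, 0, 0], -1],
  [[0, 0, 0], [0, 0, 0], -1],
  [[0, 0, 0], [0, 0, 0], -1],
])

```text
time_s: 19.65
position: [0.4533, -0.2854, 0.1951]
tcp_rot: [3.141, 0.001, 1.569]
contact_force: [-0.8, -0.4, -0.4]
finger_gap: 0.0915
finger_force: 0.0
```

```bash
python3 - <<'E'
from h import *
p,W=cloud("scene");cv2.imwrite("pics/s2.png",cv2.resize(p[100:300,150:550],None,fx=2,fy=2))
print("column",circ(near(W,.453,-.286,.05,.109,.125),.025))
print("box lid",circ(near(W,.463,-.106,.045,.058,.09),.029))
print(env.sense()["position"])
E
```

```text
column [ 4.526e-01 -2.826e-01  2.770e-02  1.173e-01  1.380e+02]
box lid [ 4.611e-01 -1.074e-01  2.930e-02  6.950e-02  1.790e+02]
[ 0.45289483 -0.2851937   0.1943696 ]
```

View pics/s2.png

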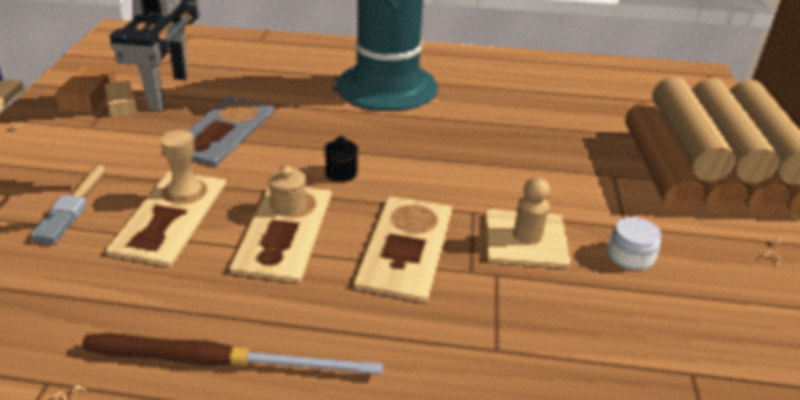

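The column stands on its own spot at (180,170). The box is at (288,190), and the box_board spot at (413,217) is free.

```bash
python3 - <<'E'
from h import *
print(plane("scene",[(150+413/2-.25,100+217/2-.25)],.012))
E
```

```text
[[0.45554477 0.09578486]]
```

>>> carry_out([
  [[0.1, 1, 0], [0, 0, 0], -1],
  [[0.1, 1, 0], [0, 0, 0], -1],
  [[0.1, 1, 0], [0, 0, 0], -1],
  [[0.1, 1, 0], [0, 0, 0], -1],
  [[0.05, 1, 0], [0, 0, 0], -1],
  [[0, 1, 0], [0, 0, 0], -1],
  [[0, 1, 0], [0, 0, 0], -1],
  [[0, 1, 0], [0, 0, 0], -1],
  [[0, 0.95, 0], [0, 0, 0], -1],
  [[0, 0, 0], [0, 0, 0], -1],
])

```text
time_s: 20.7
position: [0.4617, -0.1037, 0.1939]
tcp_rot: [-3.14, -0.001, 1.573]
contact_force: [0.7, -0.3, 0.4]
finger_gap: 0.0921
finger_force: 0.0
```

>>> carry_out([
  [[0, 0, -1], [0, 0, 0], -1],
  [[0, 0, -1], [0, 0, 0], -1],
  [[0, 0, -1], [0, 0, 0], -1],
  [[0, 0, -1], [0, 0, 0], -1],
  [[0, 0, -1], [0, 0, 0], -1],
  [[0, 0, -1], [0, 0, 0], -1],
  [[0, 0, -1], [0, 0, 0], -1],
  [[0, 0, -1], [0, 0, 0], -1],
  [[0, 0, -0.5], [0, 0, 0], -1],
  [[0, 0, 0], [0, 0, 0], -1],
])

```text
time_s: 21.7
position: [0.461, -0.1066, 0.0232]
tcp_rot: [-3.138, -0.001, 1.568]
contact_force: [-0.3, -0.1, 0.0]
finger_gap: 0.0919
finger_force: 0.0
```

>>> carry_out([
  [[0, 0, 0], [0, 0, 0], -0.3],
  [[0, 0, 0], [0, 0, 0], -0.2],
  [[0, 0, 0], [0, 0, 0], 0],
  [[0, 0, 0], [0, 0, 0], 0.5],
  [[0, 0, 0], [0, 0, 0], 1],
  [[0, 0, 0], [0, 0, 0], 1],
  [[0, 0, 0], [0, 0, 0], 1],
  [[0, 0, 0], [0, 0, 0], 1],
])

```text
time_s: 22.5
position: [0.4623, -0.1065, 0.0252]
tcp_rot: [-3.142, 0.001, 1.569]
contact_force: [-2.7, 0.4, 5.6]
finger_gap: 0.0575
finger_force: 15.0
```

The box is gripped. I re-measure the free box spot, and the doll_board spot later once it is clear.

```bash
cat >> h.py <<'E'
def rect(n,x,y,s,hx,hy,R=.001):  # rectified patch, 1 mm/px, rows +x down, cols +y right, plane z=.012
    p,_=env.capture(n); c=env.get_calibration(n); Ti=np.linalg.inv(c["T"])
    gx,gy=np.meshgrid(np.arange(x-hx,x+hx,R),np.arange(y-hy,y+hy,R),indexing="ij")
    Q=np.stack([gx,gy,np.full_like(gx,.012),np.ones_like(gx)],-1)@Ti.T
    a=Q[...,0]/Q[...,2];b=Q[...,1]/Q[...,2];k=1+c["k1"]*(a*a+b*b);K=c["intrinsics"]
    return cv2.remap(p,(a*k*K[0,0]+K[0,2]).astype(np.float32),(b*k*K[1,1]+K[1,2]).astype(np.float32),cv2.INTER_CUBIC)
E
python3 - <<'E'
from h import *
a=rect("scene",.49,.09,0,.12,.09); b=rect("top",.49,.09,0,.12,.09)
o=np.hstack([a,b]); 
for i in(0,180): cv2.drawMarker(o,(i+int(99.5-0),int(463-370)),(255,0,0),0,8,1)
for i in(0,180): cv2.circle(o,(i+100,93),38,(255,0,0),1)
cv2.imwrite("pics/r1.png",cv2.resize(o,None,fx=2,fy=2))
E
```

```text
(no output)
```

View pics/r1.png

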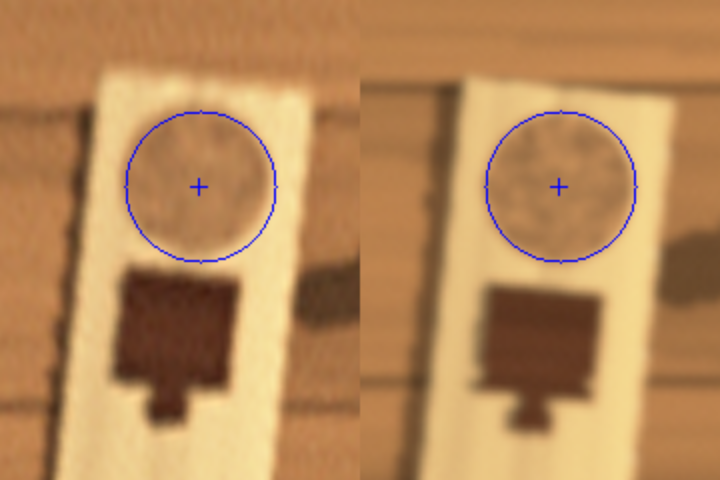

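The overlay circle sits on the cork in both rectified views, so the box spot is at about (0.461, 0.099).

>>> carry_out([
  [[0, 0, 0.5], [0, 0, 0], 1],
  [[0, 0, 1], [0, 0, 0], 1],
  [[0, 0, 1], [0, 0, 0], 1],
  [[0, 0, 1], [0, 0, 0], 1],
  [[0, 0.5, 0.5], [0, 0, 0], 1],
  [[0, 1, 0], [0, 0, 0], 1],
  [[0, 1, 0], [0, 0, 0], 1],
  [[0, 1, 0], [0, 0, 0], 1],
  [[0, 1, 0], [0, 0, 0], 1],
  [[0, 1, 0], [0, 0, 0], 1],
])

```text
time_s: 23.6
position: [0.462, 0.0053, 0.1048]
tcp_rot: [-3.141, -0.0, 1.569]
contact_force: [1.5, 0.4, -0.8]
finger_gap: 0.0575
finger_force: 15.0
```

>>> carry_out([
  [[-0.06, 1, 0], [0, 0, 0], 1],
  [[0, 1, 0], [0, 0, 0], 1],
  [[0, 1, 0], [0, 0, 0], 1],
  [[0, 1, 0], [0, 0, 0], 1],
  [[0, 0.78, 0], [0, 0, 0], 1],
  [[0, 0, 0], [0, 0, 0], 1],
  [[0, 0, 0], [0, 0, 0], 1],
])

```text
time_s: 24.3
position: [0.4607, 0.0994, 0.1047]
tcp_rot: [-3.141, 0.0, 1.57]
contact_force: [-0.4, -0.4, -1.2]
finger_gap: 0.0581
finger_force: 15.0
```

>>> carry_out([
  [[0, 0, -1], [0, 0, 0], 1],
  [[0, 0, -1], [0, 0, 0], 1],
  [[0, 0, -1], [0, 0, 0], 1],
  [[0, 0, -0.5], [0, 0, 0], 1],
  [[0, 0, -0.25], [0, 0, 0], 1],
  [[0, 0, -0.2], [0, 0, 0], 1],
  [[0, 0, 0], [0, 0, 0], 1],
  [[0, 0, 0], [0, 0, 0], 1],
])

```text
time_s: 25.1
position: [0.4616, 0.0993, 0.0263]
tcp_rot: [3.141, -0.0, 1.569]
contact_force: [0.4, -0.2, -1.9]
finger_gap: 0.0576
finger_force: 15.0
```

>>> carry_out([
  [[0, 0, -0.04], [0, 0, 0], 1],
  [[0, 0, 0], [0, 0, 0], 1],
  [[0, 0, 0], [0, 0, 0], -0.3],
  [[0, 0, 0], [0, 0, 0], -0.4],
  [[0, 0, 0], [0, 0, 0], -1],
  [[0, 0, 0], [0, 0, 0], -1],
  [[0, 0, 0], [0, 0, 0], -1],
  [[0, 0, 0], [0, 0, 0], -1],
])

```text
time_s: 25.9
position: [0.4612, 0.0993, 0.025]
tcp_rot: [-3.142, 0.0, 1.569]
contact_force: [0.2, 0.7, -0.7]
finger_gap: 0.0917
finger_force: 0.0
```

>>> carry_out([
  [[0, 0, 0.5], [0, 0, 0], -1],
  [[0, 0, 1], [0, 0, 0], -1],
  [[0, 0, 1], [0, 0, 0], -1],
  [[0, 0, 1], [0, 0, 0], -1],
  [[0, 0, 1], [0, 0, 0], -1],
  [[0, 0, 1], [0, 0, 0], -1],
  [[0, 0, 1], [0, 0, 0], -1],
  [[0, 0, 1], [0, 0, 0], -1],
  [[0, 0, 1], [0, 0, 0], -1],
  [[0, 0, 0], [0, 0, 0], -1],
])

```text
time_s: 26.9
position: [0.4628, 0.0999, 0.1979]
tcp_rot: [3.136, -0.0, 1.569]
contact_force: [0.2, 0.3, 0.6]
finger_gap: 0.092
finger_force: 0.0
```

```bash
python3 - <<'E'
from h import *
a=rect("scene",.49,-.1,0,.12,.09); b=rect("top",.49,-.1,0,.12,.09)
o=np.hstack([a,b]); 
for i in(0,180): cv2.drawMarker(o,(i+92,87),(255,0,0),0,8,1); cv2.circle(o,(i+92,87),38,(255,0,0),1)
cv2.imwrite("pics/r2.png",cv2.resize(o,None,fx=2,fy=2))
p,W=cloud("scene")
print("box lid",circ(near(W,.461,.099,.045,.058,.09),.029))
Q=near(W,.4745,.2746,.05,.085,.125);print("doll",sph(Q,.019),len(Q))
print(env.sense()["position"])
E
```

```text
box lid [4.618e-01 9.650e-02 3.010e-02 6.910e-02 1.940e+02]
doll [0.4734 0.2738 0.0981] 132
[0.46066787 0.09902204 0.19458667]
```

View pics/r2.png

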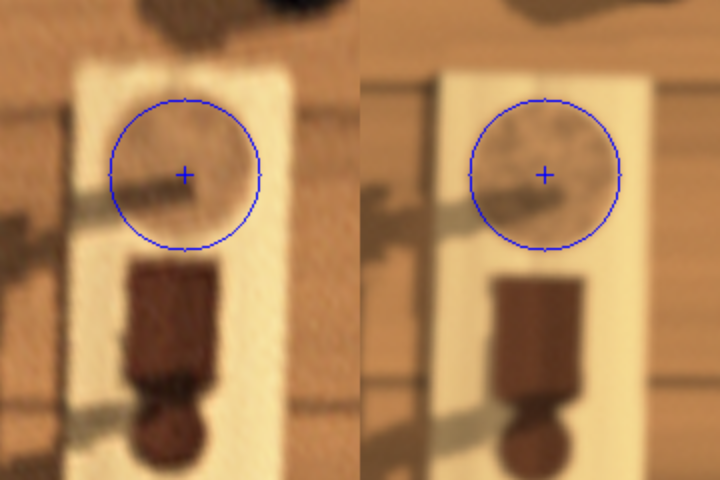

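The free doll spot fits at about (0.456, -0.0985) in both views. I now fetch the doll.

>>> carry_out([
  [[0.1, 1, 0], [0, 0, 0], -1],
  [[0.1, 1, 0], [0, 0, 0], -1],
  [[0.1, 1, 0], [0, 0, 0], -1],
  [[0.1, 1, 0], [0, 0, 0], -1],
  [[0.1, 1, 0], [0, 0, 0], -1],
  [[0.1, 1, 0], [0, 0, 0], -1],
  [[0.1, 1, 0], [0, 0, 0], -1],
  [[0, 1, 0], [0, 0, 0], -1],
  [[0, 0.78, 0], [0, 0, 0], -1],
  [[0, 0, 0], [0, 0, 0], -1],
])

```text
time_s: 28.05
position: [0.474, 0.277, 0.1941]
tcp_rot: [-3.14, -0.001, 1.572]
contact_force: [-0.4, -0.4, 0.0]
finger_gap: 0.0916
finger_force: 0.0
```

>>> carry_out([
  [[0, 0, 0], [0, 0, 0], -1],
  [[0, 0, -1], [0, 0, 0], -1],
  [[0, 0, -1], [0, 0, 0], -1],
  [[0, 0, -1], [0, 0, 0], -1],
  [[0, 0, -1], [0, 0, 0], -1],
  [[0, 0, -1], [0, 0, 0], -1],
  [[0, 0, -1], [0, 0, 0], -1],
  [[0, 0, -1], [0, 0, 0], -1],
  [[0, 0, -0.7], [0, 0, 0], -1],
  [[0, 0, 0], [0, 0, 0], -1],
])

```text
time_s: 29.05
position: [0.4742, 0.2731, 0.0392]
tcp_rot: [-3.139, 0.002, 1.568]
contact_force: [0.6, 0.2, -0.1]
finger_gap: 0.0919
finger_force: 0.0
```

>>> carry_out([
  [[0, 0, 0], [0, 0, 0], -0.2],
  [[0, 0, 0], [0, 0, 0], 0],
  [[0, 0, 0], [0, 0, 0], 0.1],
  [[0, 0, 0], [0, 0, 0], 0.5],
  [[0, 0, 0], [0, 0, 0], 1],
  [[0, 0, 0], [0, 0, 0], 1],
  [[0, 0, 0], [0, 0, 0], 1],
  [[0, 0, 0], [0, 0, 0], 1],
])

```text
time_s: 29.85
position: [0.4752, 0.2749, 0.0412]
tcp_rot: [3.141, 0.0, 1.569]
contact_force: [-0.5, -0.4, 3.5]
finger_gap: 0.0452
finger_force: 15.0
```

>>> carry_out([
  [[0, 0, 0.5], [0, 0, 0], 1],
  [[0, 0, 1], [0, 0, 0], 1],
  [[0, 0, 1], [0, 0, 0], 1],
  [[0, 0, 1], [0, 0, 0], 1],
  [[0, 0, 1], [0, 0, 0], 1],
  [[0, 0, 1], [0, 0, 0], 1],
  [[0, -0.67, 1], [0, 0, 0], 1],
  [[0, -1, 0], [0, 0, 0], 1],
  [[0, -1, 0], [0, 0, 0], 1],
  [[0, -1, 0], [0, 0, 0], 1],
])

```text
time_s: 30.85
position: [0.475, 0.2007, 0.1716]
tcp_rot: [3.141, 0.0, 1.569]
contact_force: [-0.8, 0.2, -1.4]
finger_gap: 0.0453
finger_force: 15.0
```

>>> carry_out([
  [[-0.1, -1, 0], [0, 0, 0], 1],
  [[-0.1, -1, 0], [0, 0, 0], 1],
  [[-0.1, -1, 0], [0, 0, 0], 1],
  [[-0.1, -1, 0], [0, 0, 0], 1],
  [[-0.1, -1, 0], [0, 0, 0], 1],
  [[-0.1, -1, 0], [0, 0, 0], 1],
  [[-0.1, -1, 0], [0, 0, 0], 1],
  [[-0.1, -1, 0], [0, 0, 0], 1],
  [[-0.1, -1, 0], [0, 0, 0], 1],
  [[-0.05, -1, 0], [0, 0, 0], 1],
])

```text
time_s: 31.85
position: [0.4558, 0.0008, 0.1714]
tcp_rot: [3.141, 0.0, 1.569]
contact_force: [1.1, 0.4, -0.9]
finger_gap: 0.0452
finger_force: 15.0
```

>>> carry_out([
  [[0, -1, 0], [0, 0, 0], 1],
  [[0, -1, 0], [0, 0, 0], 1],
  [[0, -1, 0], [0, 0, 0], 1],
  [[0, -1, 0], [0, 0, 0], 1],
  [[0, -1, 0], [0, 0, 0], 1],
  [[0, 0, 0], [0, 0, 0], 1],
  [[0, 0, 0], [0, 0, 0], 1],
])

```text
time_s: 32.55
position: [0.456, -0.0981, 0.1712]
tcp_rot: [3.141, -0.0, 1.568]
contact_force: [0.0, 0.9, -1.3]
finger_gap: 0.0456
finger_force: 15.0
```

Descend 0.130 m to about 0.0412.

>>> carry_out([
  [[0, 0, -1], [0, 0, 0], 1],
  [[0, 0, -1], [0, 0, 0], 1],
  [[0, 0, -1], [0, 0, 0], 1],
  [[0, 0, -1], [0, 0, 0], 1],
  [[0, 0, -1], [0, 0, 0], 1],
  [[0, 0, -1], [0, 0, 0], 1],
  [[0, 0, -0.3], [0, 0, 0], 1],
  [[0, 0, -0.15], [0, 0, 0], 1],
  [[0, 0, -0.04], [0, 0, 0], 1],
  [[0, 0, 0], [0, 0, 0], 1],
])

```text
time_s: 33.55
position: [0.4568, -0.0984, 0.0419]
tcp_rot: [3.14, 0.0, 1.569]
contact_force: [0.3, 0.1, -1.8]
finger_gap: 0.0455
finger_force: 15.0
```

>>> carry_out([
  [[0, 0, 0], [0, 0, 0], 1],
  [[0, 0, 0], [0, 0, 0], -0.1],
  [[0, 0, 0], [0, 0, 0], -0.3],
  [[0, 0, 0], [0, 0, 0], -1],
  [[0, 0, 0], [0, 0, 0], -1],
  [[0, 0, 0], [0, 0, 0], -1],
  [[0, 0, 0], [0, 0, 0], -1],
  [[0, 0, 0], [0, 0, 0], -1],
])

```text
time_s: 34.35
position: [0.4562, -0.0985, 0.0412]
tcp_rot: [3.142, 0.0, 1.569]
contact_force: [0.4, -0.3, 0.6]
finger_gap: 0.0919
finger_force: 0.0
```

>>> carry_out([
  [[0, 0, 0.5], [0, 0, 0], -1],
  [[0, 0, 1], [0, 0, 0], -1],
  [[0, 0, 1], [0, 0, 0], -1],
  [[0, 0, 1], [0, 0, 0], -1],
  [[0, 0, 1], [0, 0, 0], -1],
  [[0, 0, 1], [0, 0, 0], -1],
  [[0, 0, 1], [0, 0, 0], -1],
  [[0, 0, 1], [0, 0, 0], -1],
  [[0, 0, 1], [0, 0, 0], -1],
  [[0, 0, 0], [0, 0, 0], -1],
])

```text
time_s: 35.35
position: [0.4578, -0.0987, 0.2141]
tcp_rot: [3.136, 0.002, 1.569]
contact_force: [0.3, 0.4, -0.1]
finger_gap: 0.0919
finger_force: 0.0
```

```bash
python3 - <<'E'
from h import *
p,W=cloud("scene");cv2.imwrite("pics/s3.png",cv2.resize(p[100:300,150:550],None,fx=2,fy=2))
print("column",circ(near(W,.453,-.286,.05,.109,.125),.025))
print("box lid",circ(near(W,.461,.099,.045,.058,.09),.029))
Q=near(W,.456,-.098,.05,.085,.125);print("doll",sph(Q,.019),len(Q))
print(env.sense()["position"])
E
```

```text
column [ 4.515e-01 -2.828e-01  2.680e-02  1.171e-01  1.430e+02]
box lid [4.631e-01 9.560e-02 2.970e-02 6.910e-02 1.950e+02]
doll [ 0.4548 -0.1007  0.0988] 117
[ 0.45683268 -0.09864125  0.21253791]
```

View pics/s3.png

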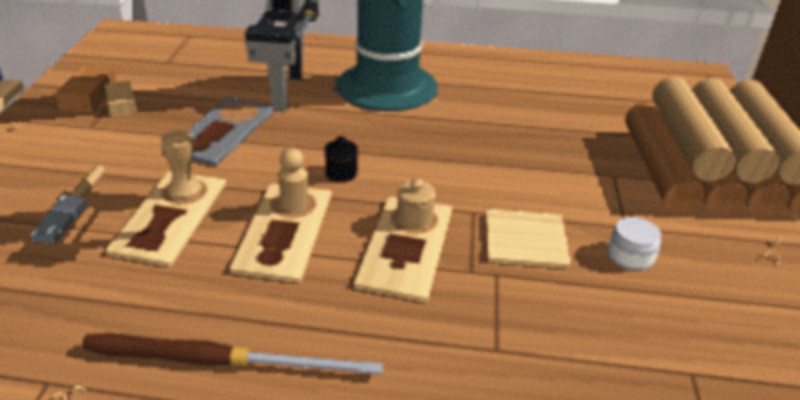

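All three pieces stand upright on their own spots: column (180,170), doll (292,185), box (415,205). The brush, gouge and tin have not been moved, so I hand in.

```bash
python3 -c "
from workcell import env
print(env.job_done())"
```

```text
the job is handed in; nothing more can be done
None
```

The job is handed in (no verdict came back): by my measurements the column, box and doll each stand upright within about 5 mm of the middle of their own cork spots, the doll was parked on the bare board on the way, and the wax tin, brush and gouge look unmoved.

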